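# Push a painted panel through the curing tunnel

## Robot

A 6-joint arm with a two-finger parallel gripper is mounted at the origin on the work surface. World frame = base frame: x ahead of the robot, y to its left, z up, the work surface at z = 0. Lengths are in mm, angles in degrees, forces in N, time in s.
With the tool pointing down it reaches from about 350 to 850 mm from the base axis. Payload 8.1 kg.
Tool frame: the origin (TCP) lies midway between the tips of the shut fingers; the grasp point (between the pads) lies 19 mm behind it; z points along the fingers, y is the line along which they close (so a half turn about z gives the same grasp; the last joint's range is limited). The gripper opens to 85 mm and grips with 20 to 120 N. Pads are 22 mm wide; open, the fingers measure 114 mm over their backs; the gripper's body (76 mm by 85 mm) begins 54 mm behind the grasp point. The pads swing forward as they close: fully open they stand 13 mm farther back than shut.
Start: joints at [-72.216, 7.471, 85.268, -0, 87.261, -4.893], TCP at [231.348, -553.609, 231.292] pointing down, gripper open.
Joint ranges: [-169.43, 169.43], [-51.17, 129.36], [1.28, 143.12], [-76.62, 256.62], [0, 156.53], [-152.29, 152.29]. Speed limits (degrees/s): [136.94, 136.94, 159.86, 180, 180, 180].

## Interface

Orientations are given as [roll, pitch, yaw] about the fixed x, y, z axes, in that order (R = Rz(yaw) Ry(pitch) Rx(roll)).
In Python, from bench import r gives the robot as it stands.
- The arm moves only by the tool shift_gripper, called after "Call:" as name(argument=value, ...) on one line, values as JSON. Schema: {"type":"object","properties":{"steps":{"type":"object","properties":{"ax":{"type":"array","items":{"type":"number"},"minItems":1,"maxItems":8},"ay":{"type":"array","items":{"type":"number"},"minItems":1,"maxItems":8},"az":{"type":"array","items":{"type":"number"},"minItems":1,"maxItems":8},"sx":{"type":"array","items":{"type":"number"},"minItems":1,"maxItems":8},"sy":{"type":"array","items":{"type":"number"},"minItems":1,"maxItems":8},"sz":{"type":"array","items":{"type":"number"},"minItems":1,"maxItems":8},"finger_gap":{"type":"array","items":{"type":"number"},"minItems":1,"maxItems":8}},"additionalProperties":false,"required":["ax","ay","az","sx","sy","sz","finger_gap"]},"force":{"type":"number"},"only":{"type":"string"},"quiet":{"type":"boolean"},"lines":{"type":"string"}},"required":["steps"],"additionalProperties":false}. steps is an object with one list for each field, all of the same length, 1 to 8, a row being the entries at one place: ax, ay, az (a rotation vector in fractions of the full range, 1 being 2 pi rad), sx, sy, sz (the shift in parts of the range, where 1.0 means 500 mm), finger_gap (the finger opening in mm); each row is the pose to reach, as a shift and turn from the pose commanded when the call began, along the tool's axes at that moment; what a row does not reach only later rows make up. A row lasts 1/8 s, in which the tool goes at most 62.5 mm and 10.7 degrees, less where a joint would pass 70% of its speed; a pose out of reach is approached as far as the arm can. The fingers move at their own pace and stop on an object; force is the grip in N (left out, the last holds). Time passes only in rows, so rows that do not move let the fingers close. The tool returns the time, the measured TCP pose, the force, the opening and the grip force at its end. only (a regular expression) keeps the lines of the reply that match it, lines (a string "A,B") keeps lines A to B, and quiet returns only ok. Input that does not fit is refused with a message, and nothing moves.
- r.sense(): the state, without advancing time (a new reading comes with each control period).
- r.snapshot(name): name is "scene" or "top"; returns a dict with "pixels" (480x640x3 uint8, blue, green, red), "fx", "fy", "cx", "cy" (pixels), "pose" (4x4, takes a point from camera to world coordinates). Camera axes: x right, y up, looking along -z (the intrinsics and any distortion apply to the point x, -y, -z); pixel columns grow to the right and rows downward; lengths in mm; the calibration is good to about 2 mm. A picture is of the moment at which its call begins. There is no depth.
- r.hand_in(): hands the job in; it is judged then, once.
The state is a dict: "time": time; "joint_pos": joint angles; "qd": joint speeds; "joint_efforts": joint torques, N m; "tool_pos": TCP position; "tcp_rot": TCP orientation; "ft_force": force on the tool from outside, world axes, zero at the start; "wrist_torque": the same for the moment, N m; "finger_gap": finger opening in mm; "grip_force": force on a finger pad.
Only numpy, scipy, OpenCV 4.12 (cv2) and the standard library are available. Lean on these libraries where they do the work, as an engineer would, in place of code of your own. Each camera call takes 0.05 s, during which the arm holds its last target. There are 200 camera calls.

## Task

Pick up the red push stick and use its nose to push the yellow painted panel along its lane, in under the low guard of the light-curing tunnel and all the way out on the other side, so that it lies flat on the outfeed bed wholly clear of the guard. The paint is wet: only the stick may touch the panel, never the robot itself, and the blue panel in the other lane must stay where it is. Then lay the push stick back down flat on the table, off the machine.

Things in the scene. Friction and masses are not known exactly. Their poses are not given: they have to be found in the camera images.
- push_stick: (Sizes in mm.) Red stick, 0.13 kg, flat on the table, nose roughly away from the robot, a brush about 100 mm beside it. Bar 24 wide, 14 high along its x from -45 to +130; the black tip at +130 is the flat nose that pushes. Handle block 50 (x) by 24 (y), 62 high overall, at the origin: grip it across y from above, 42 above the underside. Origin: handle centre, underside; z up.
- yellow_panel: (Sizes in mm.) Wooden panel with a yellow painted top, 64 wide (x), 80 long (y), 14 thick, about 70 g, slides freely. Origin: centre of its underside; y along the lane. Starts flat on the infeed bed in one of the two lanes, in front of the guard.
- blue_panel: Same size of panel with a blue painted top, on the infeed bed in the other lane. A bystander: leave it.
- tunnel: (Sizes in mm.) Fixed curing tunnel, fed along its +y. Origin: guard centre, table height; z up. Bed top 12 high, 168 wide, y -215 (open end) to +182 (stop 14 high). Two lanes 72 wide at x = -42 and +42, fences 10 above the bed. Guard: white box 180 wide, y -30 to +30, top 95 above the table; under it each lane has an opening 72 wide, 38 high above the bed.

How it is judged (in metres and radians):
On the way:
1. the push stick pushes the yellow panel while the panel's centre is under the guard (y of yellow_panel in the frame of tunnel between -0.03 and 0.03 m and contact force between push_stick and yellow_panel above 0.03 N).
At the end, for the whole second after the job is handed in: Yellow panel at rest, flat on the outfeed bed, wholly past the guard (centre 69 to 150 mm beyond the guard's centre along the feed). Push stick released, at rest and flat (within 0.15 rad) on the table itself, underside less than 8 mm above it, off the machine (y of yellow_panel in the frame of tunnel between 0.069 and 0.15 m and x of yellow_panel in the frame of tunnel between -0.09 and 0.09 m and height (world z) of yellow_panel between 0.008 and 0.018 m and angle between yellow_panel's own z axis and vertical below 0.1 rad and linear speed of each of yellow_panel, push_stick below 0.02 m/s and height (world z) of push_stick below 0.008 m and angle between push_stick's own z axis and vertical below 0.15 rad); the robot touches nothing.
It fails at once if the robot itself touches the yellow panel (contact force between any of the fingers, the arm and yellow_panel above 0.3 N).
It fails at once if the blue panel is shifted by more than 12 mm (distance of blue_panel from where it was at the start of the episode above 0.012 m).
It also fails if it takes over 59 s, if anything falls off the work surface, if the arm or the gripper's body presses on something with over 40 N, if the wrist force passes 120 N, or if a joint passes its speed limit or range.

## Working session

There is one attempt and no reset: what is moved stays moved. The work goes in short steps, Python scripts to look and compute and a tool call to move; the robot and the scene stay as the last step left them, time stands still between calls to the robot, and variables do not carry over. Pictures are saved under pics/ and viewed, at most 10 in all, crops included, and the job is handed in when it is done.

```bash
ls; mkdir -p pics; python3 - <<'E'
from bench import r
import cv2,pickle
d={}
for n in("scene","top"):
    s=r.snapshot(n);d[n]=s;cv2.imwrite(f"pics/{n}0.png",s["pixels"]);print(n,s["fx"],s["cx"],s["cy"],s["pose"].round(3).tolist(),[k for k in s])
pickle.dump(d,open("d0.pkl","wb"))
print(r.sense())
E
```

```text
bench.py
pics
scene 542.6612254367737 323.39484347929306 244.7758603134848 [[-0.823, -0.384, 0.418, 965.545], [0.568, -0.529, 0.631, 461.304], [-0.021, 0.757, 0.653, 677.598], [0.0, 0.0, 0.0, 1.0]] ['pixels', 'fx', 'fy', 'cx', 'cy', 'pose']
top 603.963149504544 311.5117375355092 234.9535033936667 [[0.025, 0.988, -0.15, 385.692], [-1.0, 0.027, 0.01, -120.384], [0.014, 0.15, 0.989, 1147.266], [0.0, 0.0, 0.0, 1.0]] ['pixels', 'fx', 'fy', 'cx', 'cy', 'pose']
{'time': 0.1, 'joint_pos': array([-7.22187923e+01,  7.51231121e+00,  8.53256264e+01,  1.44253115e-04,
        8.72612221e+01, -4.89172150e+00]), 'qd': array([-0.08412251, -0.05292803, -0.11607954,  0.13525583,  0.09284759,
        0.05926427]), 'joint_efforts': array([ 6.85845844e-04, -5.70949101e+01, -5.01943016e+01, -2.90573544e-04,
        8.08326731e-03, -6.68429971e-05]), 'tool_pos': array([ 231.15904794, -553.12696154,  230.30858712]), 'tcp_rot': array([-1.79901214e+02, -8.59919054e-03,  2.26729147e+01]), 'ft_force': array([-0.97099472, -0.06374188,  0.13939853]), 'wrist_torque': array([-0.01372189, -0.02017633,  0.04690607]), 'grip_force': 0.0, 'finger_gap': 85.16075039446022}
```

View pics/scene0.png

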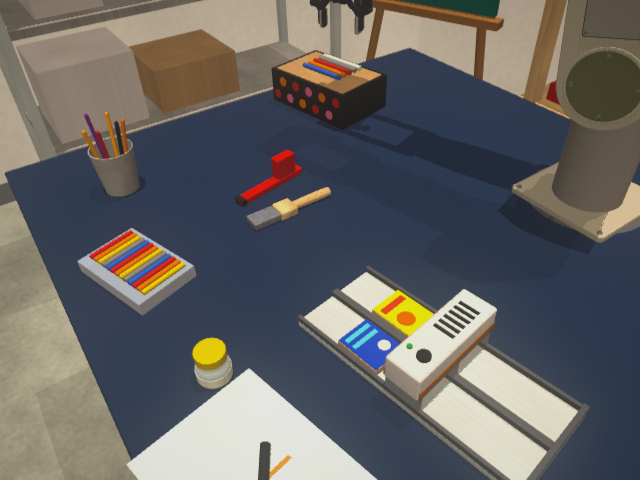

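View pics/top0.png

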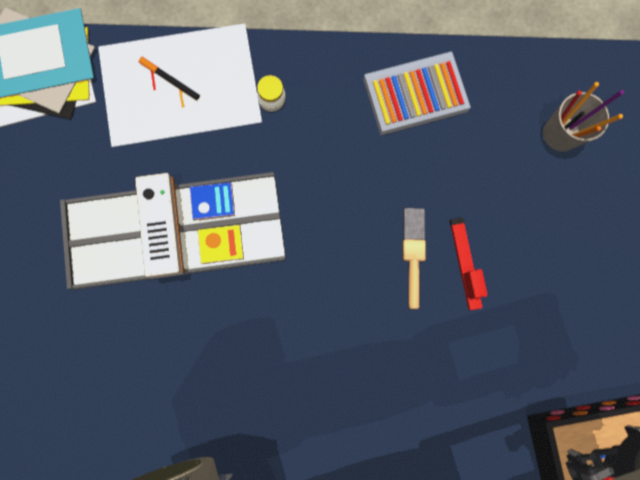

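The scene view shows the stick with its handle at (283,165) and black nose at (241,198). The yellow panel is at (404,315), the blue at (368,343), and the guard between them and the outfeed bed. In the top view the stick runs from the nose (457,220) to the tail (475,307), the yellow panel is at (220,244) in the near lane, and the feed goes left (+y world).

```bash
cat >geo.py <<'E'
import numpy as np,cv2
def ray(s,p):
    p=np.atleast_2d(np.array(p,float));T=s["pose"]
    d=np.c_[(p[:,0]-s["cx"])/s["fx"],-(p[:,1]-s["cy"])/s["fy"],-np.ones(len(p))]@T[:3,:3].T
    return T[:3,3],d
def plane(s,p,z):
    o,d=ray(s,p);return o+d*((z-o[2])/d[:,2])[:,None]
def tri(s1,p1,s2,p2):
    o,d=ray(s1,p1);q,e=ray(s2,p2);d=d[0];e=e[0]
    t=np.linalg.lstsq(np.c_[d,-e],q-o,rcond=None)[0]
    a=o+d*t[0];b=q+e*t[1];return (a+b)/2,np.linalg.norm(a-b)
def masks(s):
    h=cv2.cvtColor(s["pixels"],cv2.COLOR_BGR2HSV);H,S,V=cv2.split(h)
    return dict(red=((H<6)|(H>174))&(S>180)&(V>60),yellow=(H>22)&(H<34)&(S>150)&(V>120),blue=(H>100)&(H<125)&(S>170)&(V>130),white=(S<50)&(V>165))
def blob(m,roi):
    z=np.zeros(m.shape,np.uint8);x0,y0,x1,y1=roi;z[y0:y1,x0:x1]=m[y0:y1,x0:x1]
    c,_=cv2.findContours(z,cv2.RETR_EXTERNAL,cv2.CHAIN_APPROX_NONE);return max(c,key=cv2.contourArea)
E
python3 - <<'E'
import pickle;from geo import *
np.set_printoptions(suppress=True,precision=1)
d=pickle.load(open("d0.pkl","rb"));t=d["top"];s=d["scene"]
mt,ms=masks(t),masks(s)
y=blob(mt["yellow"],(190,220,250,270));R=cv2.minAreaRect(y);print("yt",R);print(plane(t,cv2.boxPoints(R),26)); print(plane(t,[R[0]],26))
y2=blob(ms["yellow"],(360,280,440,350));a2=cv2.approxPolyDP(cv2.convexHull(y2),4,True)[:,0];print("ys",a2.tolist());print(plane(s,a2,26))
b=blob(mt["blue"],(180,175,240,222));R=cv2.minAreaRect(b);print("bt",R[0],plane(t,[R[0]],26),R)
r_=blob(mt["red"],(440,200,500,320));print("rt",cv2.approxPolyDP(r_,2,True)[:,0].tolist())
r2=blob(ms["red"],(220,140,320,220));print("rs",cv2.approxPolyDP(r2,2,True)[:,0].tolist())
g=blob(mt["white"],(130,165,182,285));print("guard",cv2.minAreaRect(g))
def crop(s,x0,y0,x1,y1):return cv2.resize(s["pixels"][y0:y1,x0:x1],(400,300),interpolation=cv2.INTER_CUBIC)
A=np.vstack([np.hstack([crop(t,50,145,310,340),crop(t,400,200,520,320-30)]),np.hstack([crop(s,290,255,590,480),crop(s,220,135,340,225)])])
cv2.imwrite("pics/crop1.png",A)
E
```

```text
yt ((219.9453887939453, 243.53582763671875), (33.18291473388672, 41.478641510009766), 83.2901611328125)
[[560.5  82.7  26. ]
 [571.8   6.   26. ]
 [509.7  -3.9  26. ]
 [498.6  72.2  26. ]]
[[535.   39.3  26. ]]
ys [[396, 290], [433, 313], [409, 335], [373, 309]]
[[515.9  -1.4  26. ]
 [501.4  72.1  26. ]
 [562.3  83.8  26. ]
 [573.6   9.6  26. ]]
bt (211.31883239746094, 199.915283203125) [[617.7  59.5  26. ]] ((211.31883239746094, 199.915283203125), (30.62964630126953, 39.341773986816406), 84.0938491821289)
rt [[462, 223], [452, 225], [468, 305], [472, 309], [481, 306], [479, 298], [484, 296], [486, 291], [481, 270], [473, 269]]
rs [[292, 152], [285, 150], [272, 157], [273, 176], [241, 195], [248, 202], [301, 172], [301, 168], [293, 161]]
guard ((149.18080139160156, 225.21780395507812), (100.75910186767578, 48.783111572265625), 83.9909896850586)
```

View pics/crop1.png

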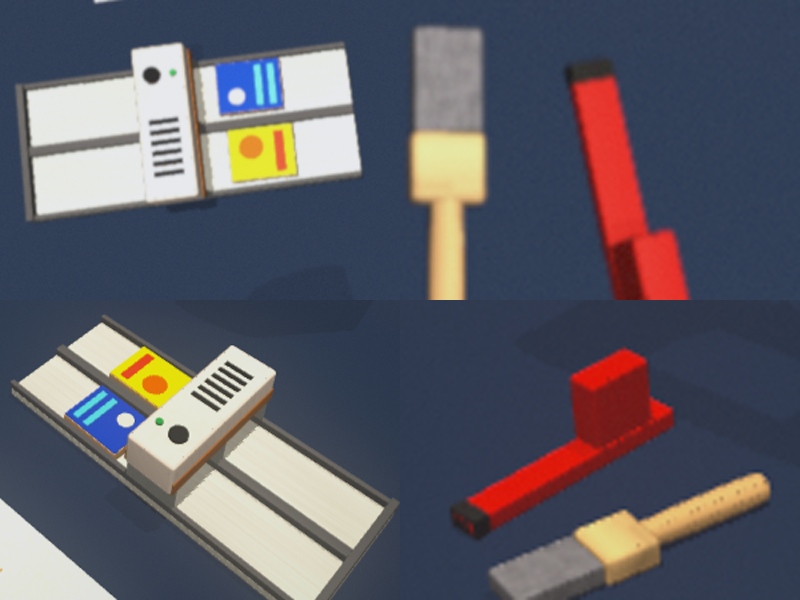

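The crops show the handle's top face in the top view with nose-end corners near (471,271) and (483,270). In the scene view its corners are (272,158), (278,163), (295,154) and (288,150). The nose edge is near (450,219) to (464,218) in the top view.

```bash
python3 - <<'E'
import pickle;from geo import *
np.set_printoptions(suppress=True,precision=1)
d=pickle.load(open("d0.pkl","rb"));t=d["top"];s=d["scene"]
print("handle top");L=[]
for a,b in [((470.8,271.4),(278.2,162.6)),((482.8,269.6),(271.9,158.4)),((486,291),(288.1,149.7))]:
    p=tri(t,a,s,b);L.append(p[0]);print(*p,plane(t,[a],62)[0],plane(s,[b],62)[0])
print("nose top corners",plane(t,[(450.4,219.5),(463.6,217.7)],14), plane(s,[(235.4,198.6)],14))
print(tri(t,(450.4,219.5),s,(245.,201.))[0])
# handle top via red shading
h=t["pixels"][265:312,465:490,2];print(h[::2])
v=plane(t,[(457,218.6)],14);w=plane(t,[(474.5,306)],14);print("nose mid",v,"tail mid",w,"yaw",np.degrees(np.arctan2(*(v-w)[0,1::-1])))
# bed: white outfeed/infeed; guard top
print("guard top corners z95",plane(t,cv2.boxPoints(cv2.minAreaRect(blob(masks(t)["white"],(130,165,182,285)))),95))
k=260/400;bed=np.array([(345,42),(361,175),(30,218),(18,86)])*[260/400,195/300]+[50,145]
print("bed corners",bed.tolist(),plane(t,bed,22))
fs=np.array([(357,111),(205,127),(137,136),(32,150)])*.65+[50,145];print("mid fence",plane(t,fs,22))
E
```

```text
handle top
[ 491.5 -422.4   52.4] 2.6457666813387593 [ 491.6 -420.6   62. ] [ 497.9 -407.7   62. ]
[ 494.9 -443.8   53.6] 3.4573745993600227 [ 495.4 -442.5   62. ] [ 500.2 -430.1   62. ]
[ 454.2 -445.7   60.3] 7.289596462332462 [ 456.9 -447.6   62. ] [ 453.5 -439.8   62. ]
nose top corners [[ 594.7 -396.3   14. ]
 [ 598.9 -421.6   14. ]] [[ 605.7 -408.8   14. ]]
[ 593.3 -395.5   11. ]
[[230 230 230 227 228 227 227 215 139  66  50  51  49  48  49  49  49  51
   50  47  50  47  48  51  51]
 [225 225 225 223 224 224 223 216 174 102  56  50  53  51  51  54  51  48
   48  51  50  50  52  50  50]
 [225 225 225 223 221 220 220 220 206 143 103 108 135 159 169 167 140  84
   53  50  48  49  50  50  49]
 [217 208 195 175 169 193 209 218 223 222 219 215 224 229 229 228 215 141
   73  51  52  48  49  48  53]
 [122 108 103 100 134 202 227 230 231 231 231 231 231 230 231 231 226 192
  111  54  48  49  47  50  49]
 [ 91  92  91  95 118 180 221 229 231 231 231 231 232 231 232 231 229 214
  134  62  50  49  47  49  50]
 [ 90  90  90  90 101 145 211 228 231 231 231 232 231 230 232 231 230 223
  170  9
[... 1577 characters left out ...]
 48  49  51  51  49]
 [ 47  52  53  65 107 159 180 178 172 163 139 116 104  98  94  86  70  53
   49  50  49  48  47  47  48]
 [ 50  48  49  50  52  54  57  53  54  51  50  50  50  47  49  46  46  46
   49  47  47  45  44  47  47]]
nose mid [[ 596.8 -408.9   14. ]] tail mid [[ 431.5 -439.9   14. ]] yaw 10.616612453457396
guard top corners z95 [[639.3 213.2  95. ]
 [651.1 127.7  95. ]
 [472.6  98.6  95. ]
 [461.5 182.1  95. ]]
bed corners [[274.25, 172.3], [284.65, 258.75], [69.5, 286.70000000000005], [61.7, 200.9]] [[675.7 -57.2  22. ]
 [510.1 -82.4  22. ]
 [447.6 313.7  22. ]
 [608.8 342.1  22. ]]
mid fence [[589.  -74.9  22. ]
 [564.  110.2  22. ]
 [550.7 192.3  22. ]
 [530.  318.3  22. ]]
```

```bash
cat >go.py <<'E'
import sys,numpy as np
from scipy.spatial.transform import Rotation as R
from bench import r
# usage: go.py x y z yaw -> shift & turn in tool axes
x,y,z,yaw=map(float,sys.argv[1:5]);s=r.sense()
A=R.from_euler("xyz",s["tcp_rot"],degrees=True);B=R.from_euler("xyz",[180,0,yaw],degrees=True)
print((A.inv()*B).as_rotvec(degrees=True).round(2),A.inv().apply(np.array([x,y,z])-s["tool_pos"]).round(1),s["time"])
E
python3 - <<'E'
import pickle;from geo import *
np.set_printoptions(suppress=True,precision=1)
d=pickle.load(open("d0.pkl","rb"));t=d["top"];s=d["scene"]
print(tri(t,(478.3,283),s,(283.3,156.1)),plane(t,[(478.3,283)],62),plane(s,[(283.3,156.1)],62))
print("panel tri");
for a,b in zip(cv2.boxPoints(cv2.minAreaRect(blob(masks(t)["yellow"],(190,220,250,270)))),[[409,335],[373,309],[396,290],[433,313]]):print(tri(t,a,s,b))
E
python3 go.py 473 -434 100 10.6
```

```text
(array([ 470.6, -435.2,   54.6]), np.float64(2.479129898435419)) [[ 471.  -433.9   62. ]] [[ 475.7 -423.5   62. ]]
panel tri
(array([561. ,  82.9,  24.1]), np.float64(0.5227787144096219))
(array([571.9,   6.8,  22.5]), np.float64(1.1818242060397037))
(array([511.3,  -4.3,  20.7]), np.float64(2.6505377149332143))
(array([499.5,  71.8,  24.3]), np.float64(2.0170523297231897))
[-0.1   0.   12.07] [269.1 -16.5 130.4] 0.1
```

Careful with the scale: shifts go in shares of 500 mm and turns go in shares of 2 pi rad. That gives: 267 mm / 500 = 0.534, 240 mm / 500 = 0.48, 12 degrees / 360 = 0.0333.

Call:
shift_gripper(steps={"ax":[0,0,0,0,0,0,0],"ay":[0,0,0,0,0,0,0],"az":[0.0111,0.0222,0.0333,0.0333,0.0333,0.0333,0.0333],"sx":[0.12,0.24,0.36,0.48,0.534,0.534,0.534],"sy":[-0.008,-0.016,-0.024,-0.032,-0.032,-0.032,-0.032],"sz":[0.06,0.12,0.18,0.24,0.26,0.26,0.26],"finger_gap":[85,85,85,85,85,85,85]})

```text
time: 0.98
tool_pos: [471.3, -435.7, 100.9]
tcp_rot: [-180.0, 0.0, 10.7]
ft_force: [0.1, 0.3, -0.7]
finger_gap: 84.8
grip_force: 0.0
```

```bash
python3 go.py 471 -434 23 10.6
python3 - <<'E'
from bench import r
import cv2,numpy as np
t=r.snapshot("top")["pixels"][190:340,380:580];s=r.snapshot("scene")["pixels"][80:230,180:380]
cv2.imwrite("pics/c2.png",cv2.resize(np.hstack([t,s]),(800,300),interpolation=cv2.INTER_CUBIC))
E
```

```text
[-0.03  0.05  0.12] [ 0.1 -1.7 77.9] 0.975
```

View pics/c2.png

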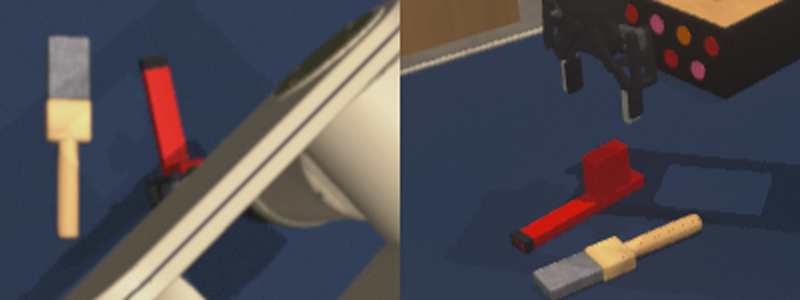

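The scene crop shows the open fingers at (570,80) and (632,110), straddling the handle at (607,155). Going down to grip.

Scaled: 77 mm / 500 = 0.154, -1.7 mm / 500 = -0.0034.

Call:
shift_gripper(steps={"ax":[0,0,0,0,0,0,0,0],"ay":[0,0,0,0,0,0,0,0],"az":[0,0,0,0,0,0,0,0],"sx":[0,0,0,0,0,0,0,0],"sy":[-0.0034,-0.0034,-0.0034,-0.0034,-0.0034,-0.0034,-0.0034,-0.0034],"sz":[0.08,0.14,0.154,0.154,0.154,0.154,0.154,0.154],"finger_gap":[85,85,85,85,10,10,10,10]}, force=60)

```text
time: 2.08
tool_pos: [471.7, -434.6, 25.0]
tcp_rot: [179.9, -0.0, 10.7]
ft_force: [-1.3, 1.1, 3.1]
finger_gap: 23.3
grip_force: 59.3
```

Call:
shift_gripper(steps={"ax":[0,0,0,0],"ay":[0,0,0,0],"az":[0,0,0,0],"sx":[0,0,0,0],"sy":[0,0,0,0],"sz":[0,0,0,0],"finger_gap":[10,10,10,10]})

```text
time: 2.58
tool_pos: [471.6, -434.5, 25.0]
tcp_rot: [180.0, -0.0, 10.7]
ft_force: [0.1, 1.6, 5.7]
finger_gap: 23.2
grip_force: 59.3
```

```bash
python3 go.py 471 -434 123 10.6
```

```text
[ 0.05 -0.03  0.08] [ -0.5  -0.6 -98. ] 2.575
```

Scaled: -230 mm / 500 = -0.46, -120 mm / 500 = -0.24, -60 degrees / 360 = -0.1667.

Call:
shift_gripper(steps={"ax":[0,0,0,0,0,0,0,0],"ay":[0,0,0,0,0,0,0,0],"az":[0,0,-0.0278,-0.0556,-0.0833,-0.1111,-0.1389,-0.1667],"sx":[0,0,0.04,0.08,0.12,0.16,0.2,0.24],"sy":[0,0,-0.08,-0.16,-0.24,-0.32,-0.4,-0.46],"sz":[-0.1,-0.19,-0.19,-0.19,-0.19,-0.19,-0.19,-0.19],"finger_gap":[10,10,10,10,10,10,10,10]})

```text
time: 3.58
tool_pos: [546.1, -183.9, 118.5]
tcp_rot: [-179.9, -0.0, 71.0]
ft_force: [0.9, -0.2, -1.9]
finger_gap: 23.2
grip_force: 59.1
```

```bash
python3 go.py 562 -145 120 98.8
```

```text
[ -0.09  -0.04 -27.76] [42.   2.3 -1.5] 3.575
```

Scaled: 42 mm / 500 = 0.084, 28 mm / 500 = 0.056, -28 degrees / 360 = -0.0778.

Call:
shift_gripper(steps={"ax":[0,0,0,0,0],"ay":[0,0,0,0,0],"az":[-0.025,-0.05,-0.0778,-0.0778,-0.0778],"sx":[0.028,0.056,0.084,0.084,0.084],"sy":[0.002,0.004,0.004,0.004,0.004],"sz":[0,0,0,0,0],"finger_gap":[10,10,10,10,10]})

```text
time: 4.2
tool_pos: [561.9, -147.3, 118.9]
tcp_rot: [-180.0, -0.0, 98.5]
ft_force: [0.0, -0.1, -1.7]
finger_gap: 23.3
grip_force: 59.1
```

```bash
python3 - <<'E'
from bench import r
import cv2,pickle
from geo import *
d={n:r.snapshot(n) for n in("top","scene")};pickle.dump(d,open("d1.pkl","wb"))
t=d["top"]["pixels"][140:340,180:440];s=d["scene"]["pixels"][140:340,240:500]
cv2.imwrite("pics/c3.png",cv2.resize(np.hstack([t,s]),(800,308),interpolation=cv2.INTER_CUBIC))
E
```

```text
(no output)
```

View pics/c3.png

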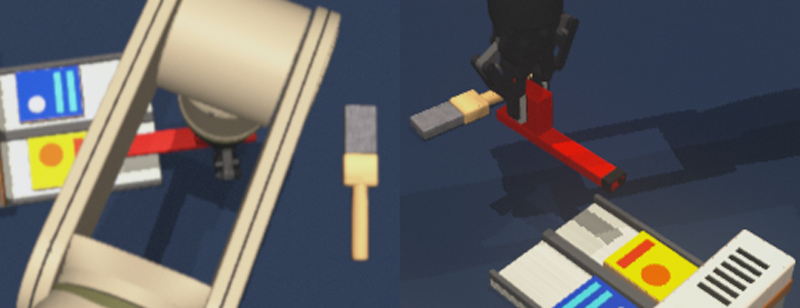

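The crops show the stick held level. In the scene crop the nose is near (615,180), up-lane of the yellow panel. Checking the nose height against a prediction.

```bash
python3 - <<'E'
import pickle;from geo import *
np.set_printoptions(suppress=True,precision=1)
d=pickle.load(open("d1.pkl","rb"));s=d["scene"];T=np.linalg.inv(s["pose"])
P=np.array([561.9,-147.3,94]);u=np.array([np.cos(np.radians(98.5)),np.sin(np.radians(98.5)),0]);w=np.array([-u[1],u[0],0])
q=np.array([P+128*u+12*w*a+[0,0,h] for a in(1,-1) for h in (0,14)]+[P-45*u+12*a*w+[0,0,14] for a in(1,-1)])
c=q@T[:3,:3].T+T[:3,3];px=np.c_[s["cx"]+s["fx"]*c[:,0]/-c[:,2],s["cy"]-s["fy"]*c[:,1]/-c[:,2]]
print(px)
im=s["pixels"].copy()
for p in px:cv2.circle(im,(int(round(p[0]*1)),int(round(p[1]))),0,(0,255,0),-1)
cv2.imwrite("pics/c4.png",cv2.resize(im[190:275,290:405],(690,510),interpolation=cv2.INTER_NEAREST))
E
```

```text
[[382.9 256.5]
 [383.4 249.9]
 [372.7 263.6]
 [373.  257. ]
 [310.2 203.6]
 [300.  209.4]]
```

View pics/c4.png

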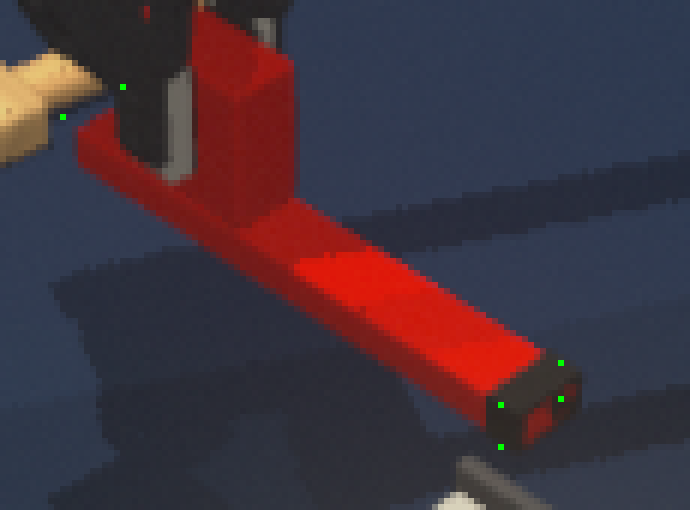

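Scaled: 78 mm / 500 = 0.156, 74 mm / 500 = 0.148, -0.5 degrees / 360 = -0.0014.

Call:
shift_gripper(steps={"ax":[0,0,0,0,0],"ay":[0,0,0,0,0],"az":[-0.0014,-0.0014,-0.0014,-0.0014,-0.0014],"sx":[0,0,0,0,0],"sy":[0,0,0,0,0],"sz":[0.06,0.12,0.148,0.156,0.156],"finger_gap":[10,10,10,10,10]})

```text
time: 4.92
tool_pos: [562.9, -147.4, 42.1]
tcp_rot: [179.9, 0.0, 99.1]
ft_force: [-0.1, 0.3, -0.5]
finger_gap: 23.4
grip_force: 59.2
```

Call:
shift_gripper(steps={"ax":[0,0,0,0,0,0,0],"ay":[0,0,0,0,0,0,0],"az":[0,0,0,0,0,0,0],"sx":[0.016,0.032,0.048,0.064,0.08,0.096,0.096],"sy":[0,0,0,0,0,0,0],"sz":[0,0,0,0,0,0,0],"finger_gap":[10,10,10,10,10,10,10]})

```text
time: 5.8
tool_pos: [554.4, -98.8, 41.1]
tcp_rot: [-180.0, -0.0, 99.2]
ft_force: [0.0, 0.1, -0.9]
finger_gap: 23.0
grip_force: 59.2
```

```bash
python3 - <<'E'
from bench import r
import cv2
from geo import *
d=r.snapshot("scene");t=r.snapshot("top")
cv2.imwrite("pics/c5.png",cv2.resize(np.hstack([d["pixels"][200:400,290:550],t["pixels"][140:340,60:320]]),(800,308),interpolation=cv2.INTER_CUBIC))
E
```

```text
(no output)
```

View pics/c5.png

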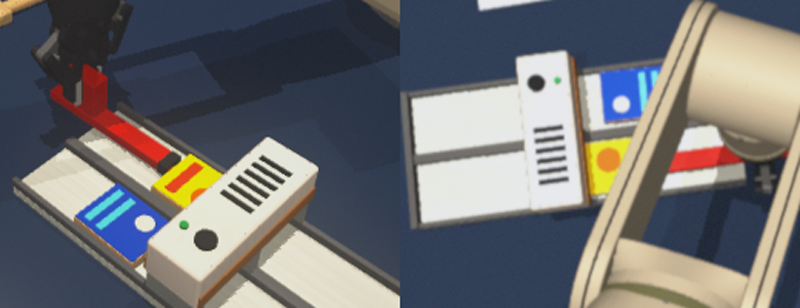

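The nose at scene crop (170,158) is square behind the panel, and the panel is entering the guard.

Scaled: 80 mm / 500 = 0.16, 70 mm / 500 = 0.14.

Call:
shift_gripper(steps={"ax":[0,0,0,0,0,0,0,0],"ay":[0,0,0,0,0,0,0,0],"az":[0,0,0,0,0,0,0,0],"sx":[0.02,0.04,0.06,0.08,0.1,0.12,0.14,0.16],"sy":[0,0,0,0,0,0,0,0],"sz":[0,0,0,0,0,0,0,0],"finger_gap":[10,10,10,10,10,10,10,10]})

```text
time: 6.9
tool_pos: [541.8, -20.0, 41.3]
tcp_rot: [180.0, -0.0, 99.2]
ft_force: [0.1, -0.2, -2.1]
finger_gap: 23.6
grip_force: 59.2
```

Call:
shift_gripper(steps={"ax":[0,0,0,0,0,0,0,0],"ay":[0,0,0,0,0,0,0,0],"az":[0,0,0,0,0,0,0,0],"sx":[0.02,0.04,0.06,0.08,0.1,0.12,0.14,0.152],"sy":[0,0,0,0,0,0,0,0],"sz":[0,0,0,0,0,0,0,0],"finger_gap":[10,10,10,10,10,10,10,10]})

```text
time: 7.9
tool_pos: [529.7, 55.1, 41.3]
tcp_rot: [180.0, 0.0, 99.2]
ft_force: [-0.3, -0.3, -1.5]
finger_gap: 23.1
grip_force: 59.2
```

Call:
shift_gripper(steps={"ax":[0,0,0],"ay":[0,0,0],"az":[0,0,0],"sx":[0.008,0.016,0.016],"sy":[0,0,0],"sz":[0,0,0],"finger_gap":[10,10,10]})

```text
time: 8.28
tool_pos: [528.5, 62.5, 41.3]
tcp_rot: [180.0, -0.0, 99.2]
ft_force: [1.0, -0.6, -1.3]
finger_gap: 23.0
grip_force: 59.2
```

```bash
python3 - <<'E'
from bench import r
import cv2
from geo import *
np.set_printoptions(suppress=True,precision=1)
d=r.snapshot("scene");t=r.snapshot("top")
for s,roi in((t,(60,160,135,300)),(d,(380,300,590,480))):
    c=cv2.minAreaRect(blob(masks(s)["yellow"],roi));p=plane(s,[c[0]],26)[0,:2];q=p-[574,39.5];print(p,c,q@[-.156,.988],q@[.988,.156])
cv2.imwrite("pics/c6.png",cv2.resize(np.hstack([d["pixels"][260:460,330:590],t["pixels"][140:340,50:310]]),(800,308),interpolation=cv2.INTER_CUBIC))
E
```

```text
[501.5 206.6] ((129.0, 259.0), (28.0, 10.0), 90.0) 176.37791707737782 -45.56031717372172
[504.7 235.9] ((512.4808349609375, 385.0926818847656), (62.89719009399414, 36.84333419799805), 34.875328063964844) 204.84732900705646 -37.81876189015524
```

View pics/c6.png

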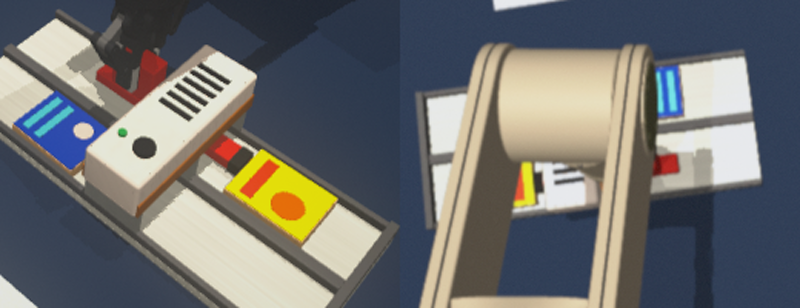

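The panel is through. In the scene crop it sits at (283,195), clear of the guard, with the nose behind it, and the blue panel is unmoved. Retreating straight back, then lifting.

Scaled: -220 mm / 500 = -0.44, -200 mm / 500 = -0.4.

Call:
shift_gripper(steps={"ax":[0,0,0,0,0,0,0,0],"ay":[0,0,0,0,0,0,0,0],"az":[0,0,0,0,0,0,0,0],"sx":[-0.02,-0.08,-0.16,-0.24,-0.32,-0.4,-0.44,-0.44],"sy":[0,0,0,0,0,0,0,0],"sz":[0,0,0,0,0,0,0,-0.08],"finger_gap":[10,10,10,10,10,10,10,10]})

```text
time: 9.38
tool_pos: [560.4, -155.7, 77.7]
tcp_rot: [-179.6, -0.2, 99.0]
ft_force: [0.2, 0.3, -0.9]
finger_gap: 23.2
grip_force: 59.1
```

Call:
shift_gripper(steps={"ax":[0,0],"ay":[0,0],"az":[0,0],"sx":[0,0],"sy":[0,0],"sz":[-0.04,-0.06],"finger_gap":[10,10]})

```text
time: 9.62
tool_pos: [564.5, -154.8, 112.9]
tcp_rot: [179.9, 0.1, 99.2]
ft_force: [-0.6, -0.1, -1.4]
finger_gap: 23.6
grip_force: 59.2
```

```bash
python3 go.py 450 -220 26 99.2
```

```text
[0.12 0.06 0.01] [ -45.9 -123.6   86.6] 9.625
```

Scaled: -123 mm / 500 = -0.246, -100 mm / 500 = -0.2.

Call:
shift_gripper(steps={"ax":[0,0,0,0,0,0,0],"ay":[0,0,0,0,0,0,0],"az":[0,0,0,0,0,0,0],"sx":[-0.04,-0.08,-0.092,-0.092,-0.092,-0.092,-0.092],"sy":[-0.1,-0.2,-0.246,-0.246,-0.246,-0.246,-0.246],"sz":[0,0,0.04,0.1,0.15,0.16,0.16],"finger_gap":[10,10,10,10,10,10,10]})

```text
time: 10.5
tool_pos: [449.4, -219.5, 31.2]
tcp_rot: [-180.0, -0.0, 99.2]
ft_force: [-0.2, 0.1, -0.7]
finger_gap: 23.5
grip_force: 59.6
```

```bash
python3 go.py 450 -220 25 99.2
```

```text
[-0.04 -0.03  0.01] [-0.6  0.5  6.2] 10.5
```

Scaled: 6.5 mm / 500 = 0.013, 6 mm / 500 = 0.012.

Call:
shift_gripper(steps={"ax":[0,0,0,0,0],"ay":[0,0,0,0,0],"az":[0,0,0,0,0],"sx":[0,0,0,0,0],"sy":[0,0,0,0,0],"sz":[0.004,0.008,0.012,0.013,0.013],"finger_gap":[10,10,10,10,10]})

```text
time: 11.12
tool_pos: [449.6, -220.0, 25.0]
tcp_rot: [180.0, 0.0, 99.2]
ft_force: [0.0, 1.1, 1.3]
finger_gap: 23.6
grip_force: 59.9
```

Call:
shift_gripper(steps={"ax":[0,0,0,0,0,0],"ay":[0,0,0,0,0,0],"az":[0,0,0,0,0,0],"sx":[0,0,0,0,0,0],"sy":[0,0,0,0,0,0],"sz":[0,0,0,0,0,0],"finger_gap":[40,85,85,85,85,85]})

```text
time: 11.88
tool_pos: [449.5, -219.9, 24.8]
tcp_rot: [-180.0, -0.0, 99.2]
ft_force: [-0.5, -0.2, 0.3]
finger_gap: 85.1
grip_force: 0.0
```

Call:
shift_gripper(steps={"ax":[0,0,0,0,0,0,0,0],"ay":[0,0,0,0,0,0,0,0],"az":[0,0,0,0,0,0,0,0],"sx":[0,0,0,0,-0.12,-0.24,-0.36,-0.36],"sy":[0,0,0,0,-0.06,-0.12,-0.12,-0.12],"sz":[-0.04,-0.14,-0.26,-0.3,-0.3,-0.3,-0.3,-0.3],"finger_gap":[85,85,85,85,85,85,85,85]})

```text
time: 12.88
tool_pos: [417.9, -410.5, 173.6]
tcp_rot: [-179.9, -0.0, 99.0]
ft_force: [-0.6, 0.6, -0.7]
finger_gap: 84.8
grip_force: 0.0
```

```bash
python3 - <<'E'
from bench import r
import cv2
from geo import *
np.set_printoptions(suppress=True,precision=1)
d=r.snapshot("scene");t=r.snapshot("top")
c=cv2.minAreaRect(blob(masks(t)["yellow"],(60,160,135,300)));p=plane(t,[c[0]],26)[0,:2];q=p-[574,39.5];print(p,c,q@[-.156,.988]-104,q@[.988,.156])
b=cv2.minAreaRect(blob(masks(t)["blue"],(180,175,240,222)));print("blue",plane(t,[b[0]],26))
cv2.imwrite("pics/c7.png",cv2.resize(np.vstack([d["pixels"][100:480,200:600],t["pixels"][100:300,50:450]])[:,:],(400,580)))
E
```

```text
[502.4 232.7] ((114.9317398071289, 258.130126953125), (33.51032638549805, 42.73335266113281), 82.14668273925781) 98.06613158992911 -40.55949646473613
blue [[617.7  59.6  26. ]]
```

View pics/c7.png

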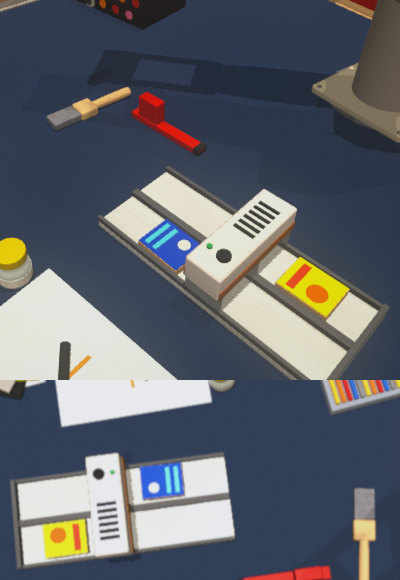

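The yellow panel, at (312,285) in the picture, lies clear of the guard at about y = +98 mm. The blue panel hasn't moved, and the stick lies flat on the table at (170,122), off the machine. Handing in.

```bash
python3 -c "
from bench import r
print(r.hand_in())"
```

```text
the job is handed in; nothing more can be done
None
```

The job is handed in, with no verdict returned: by my last pictures the yellow panel lies on the outfeed bed about 98 mm past the guard's centre, the blue panel has not moved, and the push stick is released flat on the table off the machine, all by about 13 s.

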